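Bring the red holder of a vial turntable to its stop and load the sample

ROBOT

A 7-joint arm with a two-finger parallel gripper is mounted at the origin on the work surface. World frame = base frame: x ahead of the robot, y to its left, z up, the work surface at z = 0. Lengths are in m, angles in rad, forces in N, time in s.
With the tool pointing down it reaches from about 0.425 to 0.925 m from the base axis. Payload 6.8 kg.
Tool frame: the origin (TCP) lies at the very end of the fingers, on their centre line; the grasp point (between the pads) lies r.pinch_z behind it (r.pinch_z is the distance from the TCP to the grasp point, in m); z points along the fingers, y is the line along which they close (so a half turn about z gives the same grasp; the last joint's range is limited). The gripper opens to 85 mm and grips with 20 to 120 N. Pads are 22 mm wide; open, the fingers measure 114 mm over their backs; the gripper's body (76 mm by 85 mm) begins 54 mm behind the grasp point. The pads swing forward as they close: fully open they stand 13 mm farther back than shut.
Start: joints at [-1.393, 0.477, 0.022, 1.555, -0.011, 1.109, -0.083], TCP at [0.19, 0.648, 0.192] pointing down, gripper open.
Joint ranges: [-2.96, 2.96], [-0.34, 2.1], [-1.41, 1.46], [0.24, 2.44], [-1.37, 4.51], [0.17, 1.92], [-2.96, 2.96]. Speed limits (rad/s): [2.39, 2.39, 3.14, 3.14, 3.14, 3.14, 3.14].

INTERFACE

Orientations are given as a rotation vector (axis times angle).
In Python, from bench import status, grab_frame, camera_model, r gives the robot as it stands. The module is installed in compiled form; this text tells all that it offers.
- The arm moves only by the shell command python3 -m creep 'ROWS' [FORCE]. ROWS is text: rows parted by semicolons, each of 7 numbers parted by spaces: the turn, a rotation vector about the tool's x, y, z in rad, then the shift along the tool's x, y, z in mm, then the opening, from -1 (shut) to 1 (fully open). In form: rx ry rz tx ty tz fingers; .... A call has 1 to 10 rows; each row is the pose to reach, as a shift and turn from the pose commanded when the call began, along the tool's axes at that moment; what a row does not reach only later rows make up. A row lasts 1/8 s, in which the tool goes at most 62.5 mm and 10.7 degrees, less where a joint would pass 70% of its speed; a pose out of reach is approached as far as the arm can. A call with a gripper value outside its range is refused whole. The fingers move at their own pace and stop on an object; FORCE is the grip in N (left out, the last holds). Time passes only in rows, so rows that repeat a pose let the fingers close. It gives the time, the measured TCP pose, the force, the opening and the grip force at its end, in the units of the state.
- status.get_obs(): the state, without advancing time (a new reading comes with each control period).
- grab_frame(name): name is "side" or "top" or "wrist"; returns (picture, depth): 480x640x3 uint8, red, green, blue; 480x640 float32, m along the optical axis (not along the pixel's ray), 0 where there is no reading.
- camera_model(name): a dict with "K" (3x3 intrinsics, pixels), "rvec" (rotation vector, rad) and "tvec" (3), from world to camera coordinates, as OpenCV has them. Camera axes: x right, y down, z forward; pixel columns grow to the right and rows downward; lengths in m; the calibration is good to about 2 mm. A picture is of the moment at which its call begins: read the wrist's pose just before it. camera_model takes no time and is no camera call; for the wrist camera it gives the pose at the moment of the call.
- r.hand_in(): hands the job in; it is judged then, once.
The state is a dict: "clock": time; "joints": joint angles; "qvel": joint speeds; "tau": joint torques, N m; "tcp_pos": TCP position; "orientation": TCP orientation; "contact_force": force on the tool from outside, world axes, zero at the start; "moment": the same for the moment, N m; "grip_width": finger opening in m; "gripper_force": force on a finger pad.
Only numpy, scipy, OpenCV 4.12 (cv2) and the standard library are available. Lean on these libraries where they do the work, as an engineer would, in place of code of your own. Each camera call takes 0.05 s, during which the arm holds its last target. There are 200 camera calls.

TASK

Turn the vial turntable anticlockwise (seen from above) by pushing one of the steel pegs on its rim, until the empty red holder faces the green arrow at the front and the yellow tab has pressed the brass spring stop fully home; push gently (never more than about 25 N on the turntable) and stop as soon as you feel it come up solid. Then take the red-capped vial from the yellow rack and lower it upright into the red holder, let go, and leave the stop pressed in and everything else where it stands.

Things in the scene. Friction and masses are not known exactly. Their poses are not given: they have to be found in the camera images.
- base: Fixed white foot of the turntable. Origin on the turning axis at table height. Its -x axis is the front, where a low tongue with a green arrow sticks out (to 175 mm from the axis, 10 mm high). A second tongue at +x (to 195 mm) carries the fixed grey stop block (30 x 30 mm, 46 mm high) in which the brass plunger slides.
- carousel (a joint): Angle of the turning deck, rad, growing anticlockwise seen from above; 0 = the red holder points exactly to the front (base -x). Starts between -1.25 and -0.7 and has to grow. It turns stiffly: about 5 N at a peg keeps it moving slowly, and it stays where it is left, also against the spring of the stop.
- deck_mid (a point): Centre of the deck's top, on the turning axis, 40 mm above the table. The deck is a grey disc, radius 136 mm, 12 mm thick. Six holders stand on it 70 mm from the axis, every 60 degrees: five white ones with vials fixed in them (tops 118 mm above the table) and the empty red one.
- peg_top (a point): Centre of the top, 75 mm above the table, of one of eight equal upright steel pegs on the deck's rim, 10 mm thick and 35 mm tall, 128 mm from the axis, one every 45 degrees. This one is 22.5 degrees anticlockwise of the red holder's direction, so the pegs lie 22.5, 67.5, ... degrees either side of it. Any may be pushed.
- tab_tip (a point): Outer end, 167 mm from the axis and 34 mm above the table, of the yellow tab that sticks 31 mm out of the deck's rim opposite the red holder; the point is on its leading (anticlockwise) face, which meets the plunger.
- plunger (a joint): How far the brass plunger is pressed in by the tab, m: 0 out, 0.006 fully home on a solid end (a green tail then sticks 6 mm out behind the block). Its spring takes 1 to 2 N. The stop was set by hand: the tab meets it anywhere from -0.08 to +0.04 rad of carousel (not told), home is 0.04 rad further. There the push rises steeply; 25 N is too much.
- red_holder (a point): Centre of the inner floor of the red holder, 43 mm above the table, turning with the deck. The holder is a round cup of 41 mm outside and about 31 mm inside diameter, 25 mm deep (rim 68 mm above the table).
- rack: Fixed yellow block, 54 mm (its x) by 200 mm (its y), 32 mm high, origin under its centre. Four holes of 28 mm, 24 mm deep (floor 8 mm above the table), in a row along its y at -72, -24, 24 and 72 mm; which vial stands in which hole varies and one is empty.
- sample_mid (a point): Centre (37.5 mm above its foot) of the loose red-capped vial: upright cylinder of 24 mm diameter, 75 mm high, the red cap being its top 20 mm; 35 g or so. Grip it by the cap across the rack's narrow side (rack x), so that the fingers stay above the holder's rim.
- vial_blue_mid (a point): Centre of a loose blue-capped vial of the same size in the rack; leave it there.
- vial_white_mid (a point): Centre of a loose white-capped vial of the same size in the rack; leave it there.
- jar: Bystander: glass jar with brass lid, 76 mm diameter, 100 mm high, origin under its centre.
- penpot: Bystander: white pot with markers, 72 mm diameter, 135 mm high with the markers, origin under its centre.
- tipbox_green: Bystander: green box of pipette tips, 85 x 120 mm, 75 mm high, origin under its centre.
Not all that is in view belongs to the job. What is shaped like the part that bears sample_mid but turquoise is not meant.

How it is judged:
By the outcome, as a careful person would: the job done as asked, in the order asked, and still so for the second after the job is handed in, with the robot touching nothing.
It also fails if it takes over 64 s, if anything falls off the work surface, if the arm or the gripper's body presses on something with over 40 N, if the wrist force passes 120 N, or if a joint passes its speed limit or range.

## Working session

There is one attempt and no reset: what is moved stays moved. The work goes in short steps, Python scripts to look and compute and a shell command to move; the robot and the scene stay as the last step left them, time stands still between calls to the robot, and variables do not carry over. Pictures are saved under pics/ and viewed, at most 13 in all, crops included, and the job is handed in when it is done.

```bash
mkdir -p pics; cat > h.py <<'E'
import numpy as np, cv2
from bench import status, grab_frame, camera_model, r
from scipy.spatial.transform import Rotation as R
def cloud(name):
    c=camera_model(name); im,d=grab_frame(name)
    v,u=np.mgrid[0:480,0:640]; K=np.array(c["K"])
    P=np.stack([(u-K[0,2])/K[0,0]*d,(v-K[1,2])/K[1,1]*d,d],-1)
    Rm=R.from_rotvec(np.ravel(c["rvec"])).as_matrix()
    W=(P-np.ravel(c["tvec"]))@Rm; W[d==0]=np.nan
    return im,W
def save(n,im): cv2.imwrite(f"pics/{n}.png",im[...,::-1])
E
python3 - <<'E'
from h import *
for n in("top","side"):
    im,W=cloud(n); save(n+"0",im); np.savez(n+"0.npz",im=im,W=W)
o=status.get_obs(); print(o["clock"],o["tcp_pos"],o["orientation"],o["contact_force"],o["grip_width"],r.pinch_z)
print(R.from_rotvec(o["orientation"]).as_matrix().round(3))
E
```

```text
0.1 [0.19016448 0.64703756 0.19133003] [-4.47392412e-01 -3.10947286e+00  2.58134756e-03] [ 0.07427743 -0.60393673 -0.47518579] 0.08562052269466014 0.0187
[[-0.959  0.282 -0.   ]
 [ 0.282  0.959 -0.002]
 [-0.    -0.002 -1.   ]]
```

View pics/top0.png

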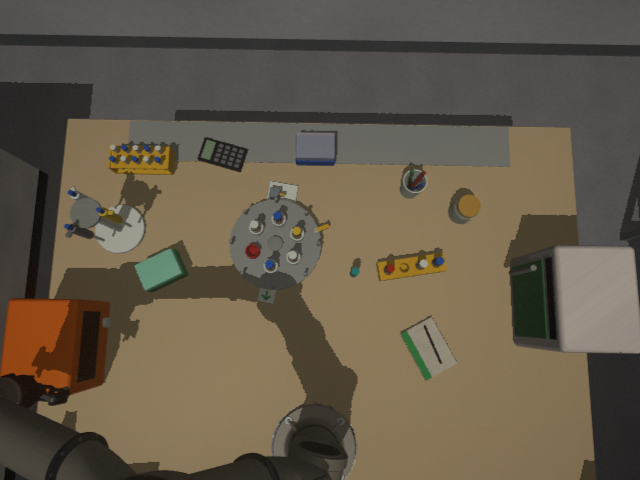

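View pics/side0.png

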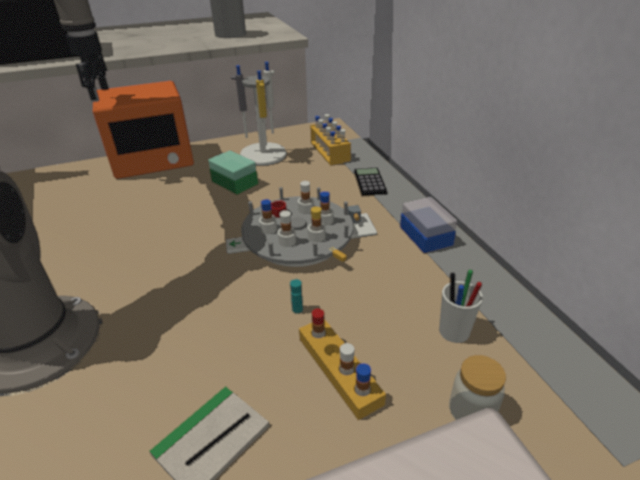

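The top view shows the turntable at about (276,243), with the arrow at (266,297), the stop at (276,193), the tab at (322,228) and the red holder at (252,251). The rack runs from (378,270) to (445,264), with the red vial at its left end at (390,268). A turquoise decoy stands at (355,271).

```bash
cat > m.py <<'E'
from h import *
def hsv(im): return cv2.cvtColor(im,cv2.COLOR_RGB2HSV).astype(int)
z=np.load("top0.npz"); im,W=z["im"],z["W"]; H=hsv(im)
v,u=np.mgrid[0:480,0:640]
def box(a,b,c,d): return (u>=a)&(u<=b)&(v>=c)&(v<=d)
def rep(n,m): print(n,m.sum(),np.nanmedian(W[m],0).round(4),np.nanmin(W[m],0).round(3),np.nanmax(W[m],0).round(3))
tt=box(222,330,185,305)
deck=box(225,325,195,292)&(abs(W[...,2]-.04)<.005)
p=W[deck][:,:2].astype(np.float32); (c,rad)=cv2.minEnclosingCircle(p); print("deck",deck.sum(),c,rad,np.nanmedian(W[deck][:,2]))
red=((H[...,0]<8)|(H[...,0]>172))&(H[...,1]>150)&(H[...,2]>60)
rep("redholder",red&box(240,265,240,262)); rep("redcap",red&box(380,400,258,280))
yel=(abs(H[...,0]-21)<6)&(H[...,1]>170)
rep("tab",yel&box(312,335,218,238)); 
rk=yel&box(372,450,250,284)&(abs(W[...,2]-.032)<.006); rep("rack",rk)
q=cv2.minAreaRect(W[rk][:,:2].astype(np.float32)); print(q)
front=box(255,280,288,305)&(W[...,2]>.006)&(W[...,2]<.02)
rep("front",front)
rep("block",box(265,290,183,202)&(abs(W[...,2]-.046)<.006))
pg=tt&(W[...,2]>.058)&(W[...,2]<.08)
n,l,s,_=cv2.connectedComponentsWithStats(pg.astype(np.uint8))
for i in range(1,n):
    w=np.nanmedian(W[l==i],0); rr=np.hypot(*(w[:2]-c)); print(s[i,4],w.round(3),rr.round(3),np.degrees(np.arctan2(w[1]-c[1],w[0]-c[0])).round(1))
K=camera_model("top"); print(K["tvec"],R.from_rotvec(np.ravel(K["rvec"])).as_matrix().round(2).tolist())
cv2.imwrite("pics/tt.png",cv2.resize(im[180:310,215:450,::-1],None,fx=3.4,fy=3.4,interpolation=cv2.INTER_CUBIC))
E
python3 m.py
```

```text
deck 4567 (0.581048309803009, 0.11413374543190002) 0.14660733938217163 0.04072872652384279
redholder 146 [0.5517 0.1917 0.0477] [0.531 0.171 0.038] [0.573 0.207 0.074]
redcap 52 [ 0.504  -0.2079  0.0829] [ 0.493 -0.218  0.066] [ 0.514 -0.199  0.092]
tab 44 [ 0.6279 -0.0163  0.0415] [ 0.618 -0.031 -0.007] [ 0.645 -0.001  0.052]
rack 741 [ 0.5124 -0.2756  0.0328] [ 0.477 -0.38   0.026] [ 0.558 -0.18   0.038]
((0.516749918460846, -0.28066790103912354), (0.053752828389406204, 0.1983947455883026), 9.387192726135254)
front 234 [0.4224 0.1483 0.011 ] [0.395 0.108 0.006] [0.446 0.183 0.019]
block 140 [0.724  0.1296 0.0451] [0.7   0.084 0.04 ] [0.747 0.159 0.052]
10 [0.702 0.124 0.074] 0.122 4.5
14 [0.666 0.214 0.074] 0.131 49.7
12 [0.665 0.035 0.074] 0.116 -43.4
66 [0.637 0.11  0.068] 0.056 -4.1
67 [0.61  0.174 0.069] 0.066 64.0
65 [0.594 0.057 0.069] 0.059 -77.4
11 [0.575 0.25  0.073] 0.136 92.4
1 [0.584 0.121 0.058] 0.008 69.9
12 [ 0.574 -0.003  0.076] 0.118 -93.2
61 [0.549 0.189 0.067] 0.082 113.0
67 [0.528 0.064 0.069] 0.073 -137.0
56 [0.501 0.126 0.069] 0.081 171.4
1 [0.523 0.145 0.066] 0.065 151.9
1 [0.517 0.15  0.074] 0.074 151.0
1 [0.497 0.141 0.07 ] 0.088 162.3
3 [0.495 0.133 0.061] 0.088 167.6
13 [0.486 0.214 0.073] 0.138 133.5
9 [0.484 0.034 0.076] 0.126 -140.4
8 [0.448 0.125 0.075] 0.133 175.3
[-0.0065098   0.61252005  1.44004618] [[0.02, -1.0, 0.01], [-0.99, -0.02, -0.17], [0.17, -0.0, -0.99]]
```

View pics/tt.png

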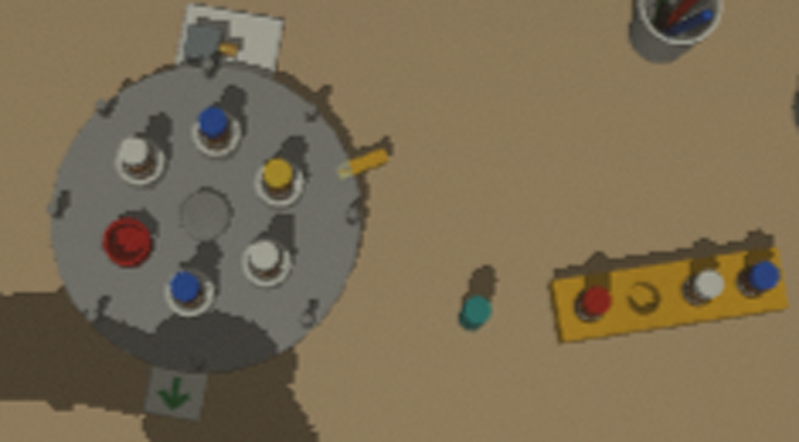

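The picture confirms the layout. Fitting the eight pegs puts the axis at about (0.575, 0.124). The pegs lie at 0, 45, … degrees in world, and the holder is at about 112.5°. The front lies at about 171°, so the deck needs about 58° of turn. I'll push the peg at -90°, starting at about (0.575, -0.004).

```bash
cat >> h.py <<'E'
def rows(wps,base=None):
    """wps: (x,y,z,theta deg of tool -x axis) -> rotvec, shift mm in the tool frame now"""
    o=status.get_obs(); p=np.array(o["tcp_pos"]); A=R.from_rotvec(o["orientation"])
    print("t",o["clock"],"p",p.round(4),"yaw",np.degrees(np.arctan2(*(-A.as_matrix()[:2,0][::-1]))).round(1),"F",np.round(o["contact_force"],1),"w",round(o["grip_width"],4))
    for x,y,z,th in wps:
        c,s=np.cos(np.radians(th)),np.sin(np.radians(th)); X=np.array([-c,-s,0]); Z=np.array([0,0,-1.])
        B=R.from_matrix(np.stack([X,np.cross(Z,X),Z],1))
        print((A.inv()*B).as_rotvec().round(3),(A.inv().apply(np.array([x,y,z])-p)*1000).round(1))
def push(phis,off,rad=.128,c=(.575,.124),z=.052):
    """tool poses off metres behind the peg when the peg is at angle phi"""
    out=[]
    for f in phis:
        a=np.radians(f); out.append((c[0]+rad*np.cos(a)+off*np.sin(a),c[1]+rad*np.sin(a)-off*np.cos(a),z,f+90))
    return out
E
python3 -c "
from h import *
rows([(.54,-.004,.19,0),(.54,-.004,.052,0)])"
```

```text
t 0.1 p [0.1902 0.647  0.1913] yaw -16.4 F [ 0.1 -0.6 -0.5] w 0.0856
[-0.002 -0.    -0.286] [-519.2 -526.     2.3]
[-0.002 -0.    -0.286] [-519.2 -525.8  140.3]
```

```bash
python3 -m creep '0 0 -0.03 -43 -44 0 -1;0 0 -0.06 -86 -88 0 -1;0 0 -0.09 -129 -132 0 -1;0 0 -0.12 -172 -176 0 -1;0 0 -0.15 -215 -220 0 -1;0 0 -0.18 -258 -264 0 -1;0 0 -0.21 -301 -308 0 -1;0 0 -0.24 -344 -352 0 -1;0 0 -0.27 -387 -396 0 -1;0 0 -0.286 -430 -440 0 -1' 20; python3 -c "
from h import *
rows([(.54,-.004,.19,0),(.54,-.004,.052,0)])"
```

```text
clock: 1.35
tcp_pos: [0.4793, 0.1024, 0.1922]
orientation: [-0.002, 3.141, 0.0]
contact_force: [1.5, 0.8, -0.1]
grip_width: 0.0002
gripper_force: 0.0
t 1.35 p [0.4793 0.1024 0.1922] yaw 0.1 F [ 1.5  0.8 -0.1] w 0.0002
[0.    0.    0.001] [ -60.6 -106.5    2.2]
[0.    0.    0.001] [ -60.6 -106.5  140.2]
```

```bash
python3 -m creep '0 0 0 -30 -53 2 -1;0 0 0 -60 -106 2 -1;0 0 0 -60 -106 2 -1;0 0 0 -60 -106 42 -1;0 0 0 -60 -106 82 -1;0 0 0 -60 -106 112 -1;0 0 0 -60 -106 132 -1;0 0 0 -60 -106 140 -1;0 0 0 -60 -106 140 -1'; python3 -c "
from h import *
rows(push([-92,-86,-80,-74,-68,-62,-56,-50],.016))
im,W=cloud('top');cv2.imwrite('pics/t1.png',cv2.resize(im[170:310,215:345,::-1],None,fx=4,fy=4,interpolation=cv2.INTER_CUBIC))"
```

```text
clock: 2.48
tcp_pos: [0.5384, -0.0012, 0.052]
orientation: [0.001, -3.141, -0.0]
contact_force: [-1.3, 0.5, -0.0]
grip_width: -0.0002
gripper_force: 0.0
t 2.475 p [ 0.5384 -0.0012  0.052 ] yaw 0.0 F [-1.3  0.5 -0. ] w -0.0002
[ 0.    -0.001  0.036] [-16.1  -2.2   0. ]
[ 0.    -0.001 -0.069] [-29.5  -3.6   0. ]
[ 0.    -0.001 -0.174] [-43.   -3.7  -0. ]
[ 0.    -0.001 -0.278] [-56.5  -2.3  -0. ]
[ 0.    -0.001 -0.383] [-69.7   0.5  -0. ]
[ 0.    -0.001 -0.488] [-82.5   4.6  -0. ]
[ 0.    -0.001 -0.593] [-94.9  10.   -0. ]
[ 0.    -0.001 -0.697] [-1.066e+02  1.680e+01 -1.000e-01]
```

View pics/t1.png

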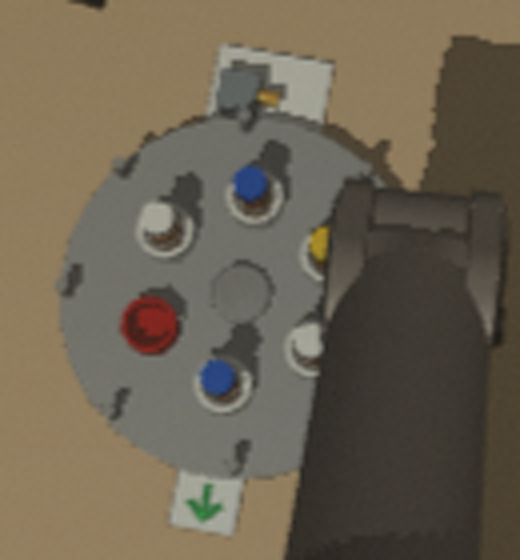

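The deck is unmoved and the red holder still sits at crop (150,323). The arm hides the pushed peg. I'll close in slowly.

```bash
python3 -m creep '0 0 0.03 -8 -2 0 -1;0 0 0.03 -13 -2 0 -1;0 0 0.03 -17 -2 0 -1;0 0 0 -21 -3 0 -1;0 0 -0.03 -25 -3 0 -1;0 0 -0.07 -30 -4 0 -1;0 0 -0.12 -36 -4 0 -1;0 0 -0.17 -43 -4 0 -1;0 0 -0.22 -50 -3 0 -1;0 0 -0.28 -57 -2 0 -1' ; python3 -c "
from h import *
rows(push([-72,-68,-64,-60,-56,-52,-48,-45,-43],.016))"
```

```text
clock: 3.78
tcp_pos: [0.5962, -0.0038, 0.0522]
orientation: [0.444, -3.11, -0.0]
contact_force: [0.2, 0.3, 0.3]
grip_width: 0.0
gripper_force: 0.0
t 3.775 p [ 0.5962 -0.0038  0.0522] yaw 16.2 F [0.2 0.3 0.3] w 0.0
[ 0.    -0.    -0.031] [-3.3  0.2  0.2]
[ 0.    -0.    -0.101] [-12.3  -0.3   0.2]
[ 0.   -0.   -0.17] [-21.3  -0.2   0.2]
[ 0.   -0.   -0.24] [-30.3   0.5   0.2]
[ 0.   -0.   -0.31] [-39.2   1.8   0.2]
[ 0.   -0.   -0.38] [-48.    3.8   0.2]
[ 0.   -0.   -0.45] [-56.6   6.4   0.2]
[ 0.    -0.    -0.502] [-62.9   8.7   0.2]
[ 0.    -0.    -0.537] [-67.1  10.4   0.2]
```

Force reads near zero, so I'm checking whether the deck has turned.

```bash
cat >> h.py <<'E'
def deckstate():
    im,W=cloud("top"); v,u=np.mgrid[0:480,0:640]; c=np.array([.575,.124])
    d=W[...,:2]-c; rr=np.hypot(d[...,0],d[...,1])
    H=cv2.cvtColor(im,cv2.COLOR_RGB2HSV).astype(int)
    red=((H[...,0]<8)|(H[...,0]>172))&(H[...,1]>150)&(H[...,2]>40)&(rr<.1)
    m=np.nanmedian(W[red],0); print("holder",red.sum(),m.round(4),np.degrees(np.arctan2(m[1]-c[1],m[0]-c[0])).round(1))
    pg=(W[...,2]>.06)&(W[...,2]<.08)&(rr>.11)&(rr<.145)
    n,l,s,_=cv2.connectedComponentsWithStats(pg.astype(np.uint8))
    for i in range(1,n):
        w=np.nanmedian(W[l==i],0); print("peg",s[i,4],w.round(3),np.degrees(np.arctan2(w[1]-c[1],w[0]-c[0])).round(1))
    return im,W
E
python3 -c "
from h import *
im,W=deckstate();cv2.imwrite('pics/t2.png',cv2.resize(im[170:310,215:345,::-1],None,fx=4,fy=4,interpolation=cv2.INTER_CUBIC))"
```

```text
holder 142 [0.552  0.1915 0.047 ] 108.8
peg 11 [0.703 0.124 0.074] -0.1
peg 13 [0.666 0.214 0.075] 44.8
peg 8 [0.575 0.251 0.074] 90.1
peg 13 [0.487 0.214 0.075] 134.4
peg 10 [0.448 0.125 0.076] 179.8
```

```bash
python3 -c "
from h import *
im,W=cloud('side');cv2.imwrite('pics/s2.png',cv2.resize(im[140:310,200:400,::-1],None,fx=3.5,fy=3.5,interpolation=cv2.INTER_CUBIC))
c=camera_model('side');
for p in [(.575,-.004,.075),(.596,-.004,.052),(.703,.124,.075),(.6657,.0335,.075)]: print(cv2.projectPoints(np.array([p]),np.ravel(c['rvec']),np.ravel(c['tvec']),np.array(c['K']),None)[0].ravel())
im,W=cloud('top');cv2.imwrite('pics/t3.png',cv2.resize(im[170:310,215:345,::-1],None,fx=4,fy=4,interpolation=cv2.INTER_CUBIC))"
```

```text
[313.89851813 243.48088877]
[323.04157926 249.55455299]
[344.50961883 202.5264216 ]
[345.24856803 225.25746292]
```

View pics/s2.png

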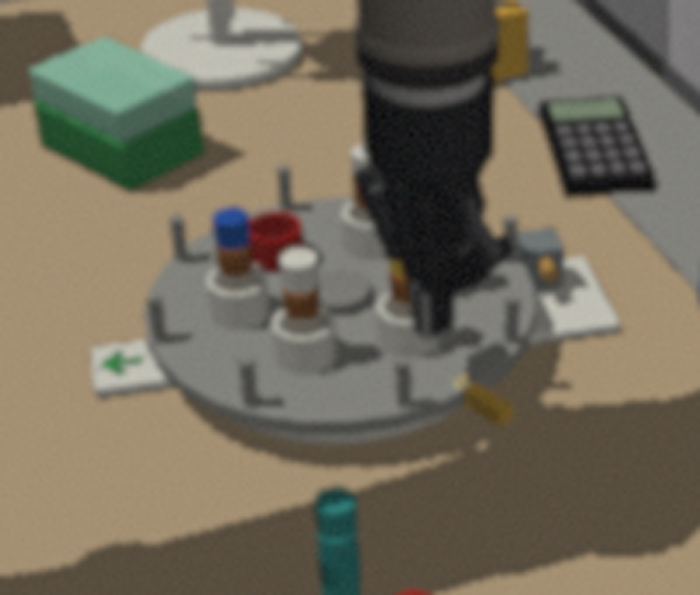

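The side view shows the peg standing free at crop (403,370) and the fingertip ending at crop (430,325). That is higher or farther off than the computed TCP at pixel (323,249). I'll measure the fingertip with depth.

```bash
python3 -c "
from h import *
im,W=cloud('side')
for v in range(205,250,3): print(v,[W[v,u].round(3).tolist() for u in (318,322,326)], im[v,322])
o=status.get_obs();print(o['tcp_pos'],o['joints'])
c=camera_model('wrist');print(-R.from_rotvec(np.ravel(c['rvec'])).inv().apply(np.ravel(c['tvec'])))
"
```

```text
205 [[0.581, -0.019, 0.181], [0.588, -0.024, 0.182], [0.594, -0.032, 0.186]] [23 25 25]
208 [[0.582, -0.017, 0.173], [0.587, -0.026, 0.177], [0.594, -0.03, 0.178]] [28 29 28]
211 [[0.582, -0.016, 0.165], [0.588, -0.023, 0.167], [0.599, -0.019, 0.162]] [22 23 25]
214 [[0.588, -0.0, 0.146], [0.589, -0.021, 0.159], [0.604, -0.005, 0.145]] [26 26 27]
217 [[0.587, -0.002, 0.14], [0.589, -0.021, 0.152], [0.599, -0.017, 0.146]] [21 22 23]
220 [[0.588, 0.001, 0.13], [0.589, -0.019, 0.142], [0.591, -0.038, 0.154]] [21 20 23]
223 [[0.584, -0.008, 0.129], [0.591, -0.015, 0.132], [0.592, -0.035, 0.144]] [26 28 30]
226 [[0.586, -0.003, 0.118], [0.592, -0.012, 0.122], [0.6, -0.013, 0.12]] [49 49 48]
229 [[0.584, -0.007, 0.113], [0.592, -0.012, 0.114], [0.599, -0.016, 0.115]] [54 54 55]
232 [[0.584, -0.007, 0.105], [0.59, -0.015, 0.109], [0.599, -0.017, 0.108]] [60 59 58]
235 [[0.601, 0.041, 0.06], [0.591, -0.013, 0.1], [0.627, 0.056, 0.043]] [62 63 62]
238 [[0.602, 0.043, 0.05], [0.611, 0.042, 0.048], [0.623, 0.048, 0.041]] [103 102  97]
241 [[0.601, 0.042, 0.042], [0.611, 0.041, 0.04], [0.619, 0.036, 0.041]] [95 94 90]
244 [[0.597, 0.032, 0.042], [0.606, 0.029, 0.042], [0.615, 0.026, 0.041]] [131 130 125]
247 [[0.593, 0.022, 0.042], [nan, nan, nan], [0.61, 0.015, 0.041]] [130 129 125]
[ 0.59570361 -0.00390313  0.05208321] [-0.28133529  0.52251902  0.24187253  1.8782396  -0.17425831  0.76141209
  1.90631544]
[ 0.52260934 -0.02453029  0.23351175]
```

```bash
python3 -c "
from h import *
im,W=cloud('wrist'); save('w1',im)
print(np.nanpercentile(W[...,2],[1,5,25,50,75,95,99]).round(3))
h,e=np.histogram(W[...,2][np.isfinite(W[...,2])],bins=np.arange(-.08,.2,.01)); print([(round(a,2),int(n)) for a,n in zip(e,h)])
"
```

```text
[-0.002 -0.001 -0.     0.039  0.068  0.176  0.183]
[(np.float64(-0.08), 0), (np.float64(-0.07), 0), (np.float64(-0.06), 0), (np.float64(-0.05), 0), (np.float64(-0.04), 0), (np.float64(-0.03), 0), (np.float64(-0.02), 0), (np.float64(-0.01), 92387), (np.float64(-0.0), 49697), (np.float64(0.01), 1187), (np.float64(0.02), 1294), (np.float64(0.03), 45556), (np.float64(0.04), 24968), (np.float64(0.05), 5805), (np.float64(0.06), 10151), (np.float64(0.07), 4907), (np.float64(0.08), 1823), (np.float64(0.09), 1773), (np.float64(0.1), 2276), (np.float64(0.11), 5737), (np.float64(0.12), 1249), (np.float64(0.13), 2563), (np.float64(0.14), 8429), (np.float64(0.15), 7132), (np.float64(0.16), 14601), (np.float64(0.17), 18400), (np.float64(0.18), 6039), (np.float64(0.19), 0)]
```

View pics/w1.png

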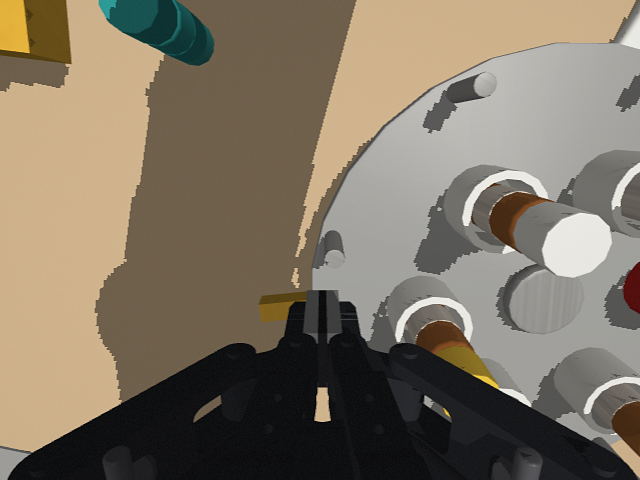

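The wrist view shows the shut fingertips at about (322,295) and the intended peg free at (333,255). The table reads z=0, so the camera chain is right. Next I'll see where the fingertip really is.

```bash
python3 -c "
from h import *
o=status.get_obs();c=camera_model('wrist');im,W=cloud('wrist')
print(cv2.projectPoints(np.array([o['tcp_pos']]),np.ravel(c['rvec']),np.ravel(c['tvec']),np.array(c['K']),None)[0].ravel(), o['tcp_pos'])
for v in range(286,345,5): print(v,W[v,312].round(3),W[v,322].round(3),W[v,334].round(3))
print('peg',np.nanmedian(W[252:262,330:340].reshape(-1,3),0))
o=status.get_obs();print(np.array(o['joints']).round(4))
"
```

```text
[321.61895344 273.87466648] [ 0.59547413 -0.00391176  0.05205275]
286 [ 0.61  -0.006  0.038] [ 0.608 -0.     0.039] [0.606 0.007 0.04 ]
291 [ 0.586 -0.011  0.096] [ 0.585 -0.007  0.096] [ 0.584 -0.002  0.096]
296 [ 0.587 -0.01   0.1  ] [ 0.585 -0.007  0.1  ] [ 0.584 -0.002  0.1  ]
301 [nan nan nan] [ 0.585 -0.007  0.105] [ 0.584 -0.002  0.105]
306 [ 0.586 -0.01   0.11 ] [ 0.586 -0.006  0.108] [ 0.584 -0.002  0.109]
311 [ 0.586 -0.01   0.114] [ 0.585 -0.007  0.114] [ 0.584 -0.002  0.113]
316 [ 0.587 -0.01   0.117] [ 0.585 -0.007  0.117] [ 0.584 -0.002  0.117]
321 [ 0.586 -0.01   0.121] [ 0.585 -0.007  0.121] [ 0.584 -0.002  0.12 ]
326 [ 0.586 -0.01   0.124] [ 0.586 -0.006  0.124] [ 0.584 -0.003  0.125]
331 [ 0.586 -0.01   0.127] [ 0.585 -0.007  0.128] [ 0.584 -0.003  0.128]
336 [ 0.585 -0.01   0.132] [nan nan nan] [ 0.584 -0.003  0.131]
341 [ 0.585 -0.01   0.135] [ 0.588 -0.006  0.128] [ 0.583 -0.003  0.136]
peg [ 0.57624953 -0.00302647  0.0748137 ]
[-0.2817  0.5223  0.2421  1.8787 -0.1743  0.7614  1.9063]
```

The wrist and side depths agree: the real fingertips are about 44 mm above the reported TCP, and x and y match. The peg is confirmed at (0.576, -0.003, 0.075). From now on I'll allow for z_tip = z_reported + 0.044. I'm checking the linkage width at vial height before lowering.

```bash
python3 -c "
from h import *
o=status.get_obs();im,W=cloud('wrist');A=R.from_rotvec(o['orientation'])
P=A.inv().apply(W.reshape(-1,3)-np.array(o['tcp_pos'])); g=im.reshape(-1,3).max(1)<75
for a in range(-150,-40,8):
    m=g&(P[:,2]>=a-4)&(P[:,2]<a+4)&(abs(P[:,1])<.08)&(abs(P[:,0])<.06) if False else g&(P[:,2]*1000>=a-4)&(P[:,2]*1000<a+4)&(abs(P[:,1])<.08)&(abs(P[:,0])<.06)
    if m.sum(): print('behind tip',-a-44,m.sum(),P[m][:,1].min().round(3),P[m][:,1].max().round(3))
rows([(.54,-.003,.052,0),(.54,-.003,.012,0)])"
```

```text
behind tip 90 3432 -0.059 0.058
behind tip 82 14287 -0.062 0.063
behind tip 74 12537 -0.06 0.061
behind tip 66 10154 -0.054 0.054
behind tip 58 5359 -0.047 0.048
behind tip 50 7501 -0.041 0.041
behind tip 42 3110 -0.034 0.035
behind tip 34 1070 -0.021 0.022
behind tip 26 663 -0.013 0.014
behind tip 18 717 -0.013 0.048
behind tip 10 635 -0.013 0.014
behind tip 2 342 -0.013 0.079
t 4.125 p [ 0.5955 -0.0039  0.0521] yaw 16.0 F [-0.3 -0.  -1.2] w -0.0001
[ 0.   -0.    0.28] [53.1 16.2  0.2]
[ 0.   -0.    0.28] [53.  16.2 40.2]
```

At vial-top height the linkage reaches ±50 mm. I'll therefore run at radius 0.134 with tips at 0.060 (reported 0.016).

```bash
python3 -m creep '0 0 0.14 25 8 0 -1;0 0 0.28 53 20 0 -1;0 0 0.28 53 20 0 -1;0 0 0.28 53 22 20 -1;0 0 0.28 53 22 36 -1;0 0 0.28 53 22 36 -1' ; python3 -c "
from h import *
rows(push([-92,-86,-80,-74,-68,-62,-56,-50],.016,.134,z=.016))"
```

```text
clock: 4.88
tcp_pos: [0.5381, 0.0025, 0.015]
orientation: [0.001, -3.139, 0.001]
contact_force: [0.4, -0.6, -0.7]
grip_width: 0.0001
gripper_force: 0.0
t 4.875 p [0.5381 0.0025 0.015 ] yaw 0.0 F [ 0.4 -0.6 -0.7] w 0.0001
[-0.    -0.002  0.036] [-16.2 -11.9  -1.1]
[-0.    -0.002 -0.069] [-30.2 -13.3  -1.1]
[-0.    -0.002 -0.174] [-44.4 -13.3  -1.1]
[-0.    -0.002 -0.279] [-58.4 -11.8  -1.2]
[-0.    -0.002 -0.383] [-72.2  -8.8  -1.2]
[ 0.    -0.002 -0.488] [-85.6  -4.4  -1.2]
[ 0.    -0.002 -0.593] [-98.5   1.4  -1.3]
[ 0.    -0.002 -0.697] [-110.7    8.5   -1.3]
```

```bash
python3 -m creep '0 0 0.03 -8 -12 -1 -1;0 0 0.03 -13 -12 -1 -1;0 0 0.03 -17 -12 -1 -1;0 0 0 -21 -12 -1 -1;0 0 -0.03 -25 -13 -1 -1;0 0 -0.07 -30 -13 -1 -1;0 0 -0.12 -36 -13 -1 -1;0 0 -0.17 -43 -13 -1 -1;0 0 -0.22 -50 -13 -1 -1;0 0 -0.28 -58 -12 -1 -1' ; python3 -c "
from h import *
rows(push([-72,-68,-64,-60,-56,-52,-49,-46,-44],.016,.134,z=.016))
deckstate()"
```

```text
clock: 6.12
tcp_pos: [0.5948, -0.0095, 0.0168]
orientation: [0.443, -3.106, -0.001]
contact_force: [-5.9, -0.5, 4.3]
grip_width: -0.0
gripper_force: 2.8
t 6.125 p [ 0.5948 -0.0095  0.0168] yaw 16.2 F [-5.9 -0.5  4.3] w -0.0
[ 0.001 -0.004 -0.031] [-6.5 -0.7  0.8]
[ 0.001 -0.004 -0.101] [-15.9  -1.2   0.7]
[ 0.001 -0.004 -0.171] [-25.3  -1.    0.7]
[ 0.002 -0.004 -0.24 ] [-34.7  -0.2   0.7]
[ 0.002 -0.004 -0.31 ] [-44.    1.2   0.6]
[ 0.002 -0.004 -0.38 ] [-53.1   3.4   0.6]
[ 0.002 -0.004 -0.432] [-59.9   5.4   0.6]
[ 0.002 -0.004 -0.485] [-66.6   7.7   0.6]
[ 0.002 -0.004 -0.52 ] [-70.9   9.5   0.5]
holder 151 [0.5368 0.1832 0.047 ] 122.8
peg 13 [0.699 0.156 0.073] 14.4
peg 11 [0.685 0.059 0.075] -30.6
peg 13 [0.641 0.233 0.076] 58.8
peg 11 [0.544 0.247 0.072] 104.1
peg 13 [0.467 0.19  0.074] 148.4
peg 7 [0.451 0.093 0.075] -166.0
```

Contact is made at about 6 N and the deck has turned 14°. Continuing.

```bash
python3 -m creep '0 0 -0.03 -6 -1 1 -1;0 0 -0.09 -14 -1 1 -1;0 0 -0.15 -22 -1 1 -1;0 0 -0.21 -30 -1 1 -1;0 0 -0.27 -38 0 1 -1;0 0 -0.33 -46 2 1 -1;0 0 -0.38 -53 3 1 -1;0 0 -0.43 -59 5 1 -1;0 0 -0.46 -64 7 1 -1;0 0 -0.48 -67 8 1 -1' ; python3 -c "
from h import *
rows(push([-44,-42,-40,-38,-36,-34,-32,-30],.016,.134,z=.016))
deckstate()"
```

```text
clock: 7.42
tcp_pos: [0.6578, 0.0154, 0.0157]
orientation: [1.164, -2.915, 0.001]
contact_force: [-4.2, -4.1, 2.3]
grip_width: 0.0003
gripper_force: 2.6
t 7.425 p [0.6578 0.0154 0.0157] yaw 43.6 F [-4.2 -4.1  2.3] w 0.0003
[ 0.001 -0.003 -0.043] [-4.5  1.2 -0.3]
[ 0.001 -0.003 -0.078] [-9.2  0.9 -0.3]
[ 0.001 -0.003 -0.113] [-13.9   0.8  -0.3]
[ 0.001 -0.003 -0.147] [-18.6   0.9  -0.3]
[ 0.001 -0.003 -0.182] [-23.4   1.1  -0.3]
[ 0.001 -0.003 -0.217] [-28.    1.5  -0.3]
[ 0.001 -0.003 -0.252] [-32.7   2.   -0.4]
[ 0.001 -0.003 -0.287] [-37.4   2.7  -0.4]
holder 149 [0.5141 0.1556 0.0482] 152.6
peg 13 [0.702 0.12  0.075] -1.6
peg 12 [0.67  0.211 0.077] 42.7
peg 12 [0.581 0.251 0.074] 87.3
peg 11 [0.489 0.218 0.074] 132.5
peg 9 [0.448 0.127 0.077] 178.5
```

```bash
python3 -m creep '0 0 -0.05 -5 1 0 -1;0 0 -0.09 -10 1 0 -1;0 0 -0.12 -14 1 0 -1;0 0 -0.14 -17 1 0 -1;0 0 -0.155 -19 1 0 -1;0 0 -0.165 -21 1 0 -1' ; python3 -m creep '0 0 -0.01 -1.5 0 0 -1;0 0 -0.02 -3 0 0 -1'; python3 -m creep '0 0 -0.01 -1.5 0 0 -1;0 0 -0.02 -3 0 0 -1';python3 -c "
from h import *
rows(push([-36,-34,-32,-30,-28],.016,.134,z=.016))"
```

```text
clock: 8.22
tcp_pos: [0.6736, 0.0289, 0.0159]
orientation: [1.399, -2.811, 0.004]
contact_force: [-0.2, -6.2, -0.2]
grip_width: -0.0
gripper_force: 2.7
clock: 8.48
tcp_pos: [0.6757, 0.0311, 0.0159]
orientation: [1.427, -2.798, 0.005]
contact_force: [0.6, -6.9, -2.0]
grip_width: 0.0001
gripper_force: 2.7
clock: 8.72
tcp_pos: [0.6777, 0.0332, 0.0159]
orientation: [1.455, -2.784, 0.006]
contact_force: [0.9, -7.3, -2.7]
grip_width: -0.0001
gripper_force: 2.7
t 8.725 p [0.6777 0.0332 0.0159] yaw 55.2 F [ 0.9 -7.3 -2.7] w -0.0001
[-0.003 -0.002  0.021] [ 2.9  2.5 -0.1]
[-0.003 -0.002 -0.014] [-1.8  1.9 -0.1]
[-0.003 -0.002 -0.049] [-6.5  1.5 -0.1]
[-0.003 -0.002 -0.084] [-11.2   1.2  -0.1]
[-0.003 -0.003 -0.119] [-15.9   1.2  -0.1]
```

```bash
python3 -m creep '0 0 -0.01 -1.5 0 0 -1;0 0 -0.02 -3 0 0 -1'; python3 -m creep '0 0 -0.01 -1.5 0 0 -1;0 0 -0.02 -3 0 0 -1';python3 -c "
from h import *
rows([])
im,W=deckstate();im,W=cloud('wrist');save('w2',im)"
```

```text
clock: 8.98
tcp_pos: [0.6793, 0.0358, 0.0159]
orientation: [1.482, -2.769, 0.005]
contact_force: [0.7, -6.3, -1.9]
grip_width: 0.0004
gripper_force: 2.7
clock: 9.22
tcp_pos: [0.681, 0.0384, 0.0159]
orientation: [1.51, -2.754, 0.005]
contact_force: [-0.4, -6.6, -1.2]
grip_width: -0.0
gripper_force: 2.7
t 9.225 p [0.681  0.0384 0.0159] yaw 57.5 F [-0.4 -6.6 -1.2] w -0.0
holder 147 [0.5086 0.1382 0.0471] 167.9
peg 12 [0.699 0.15  0.075] 11.8
peg 13 [0.645 0.231 0.074] 56.9
peg 11 [0.549 0.248 0.076] 102.0
peg 13 [0.47  0.193 0.075] 146.6
peg 12 [0.451 0.099 0.071] -168.5
```

View pics/w2.png

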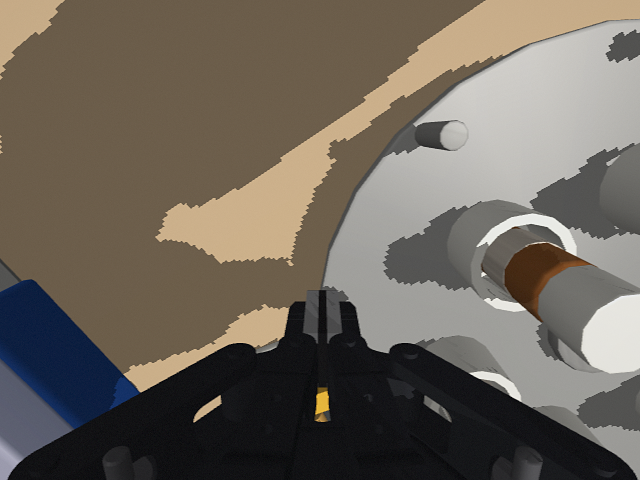

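The wrist view shows the fingers clear of the vials, the nearest holder being at (540,260). The deck has turned about 56.8°. Creeping on with force checks.

```bash
python3 -m creep '0 0 -0.01 -1.2 0 0 -1;0 0 -0.02 -2.4 0 0 -1'|grep -E "tcp|cont"; python3 -m creep '0 0 -0.01 -1.2 0 0 -1;0 0 -0.02 -2.4 0 0 -1'|grep -E "tcp|cont"
```

```text
tcp_pos: [0.6823, 0.0404, 0.0159]
contact_force: [0.3, -6.5, -1.9]
tcp_pos: [0.6835, 0.0423, 0.0159]
contact_force: [0.0, -7.3, -0.3]
```

```bash
python3 -c "
from h import *
rows([])
im,W=deckstate()
z=np.load('top0.npz')
cv2.imwrite('pics/t4.png',cv2.resize(im[175:215,250:320,::-1],None,fx=8,fy=8,interpolation=cv2.INTER_CUBIC))"
```

```text
t 9.825 p [0.6835 0.0423 0.0159] yaw 59.8 F [ 0.  -7.3 -0.3] w 0.0
holder 146 [0.5086 0.1373 0.0476] 168.7
peg 12 [0.699 0.155 0.076] 13.9
peg 12 [0.642 0.233 0.075] 58.2
peg 13 [0.547 0.246 0.075] 103.1
peg 9 [0.468 0.191 0.073] 148.1
peg 6 [0.452 0.095 0.076] -166.6
```

```bash
python3 -m creep '0 0 -0.01 -1 0 0 -1;0 0 -0.02 -2 0 0 -1'|grep -E "tcp|cont"; python3 -m creep '0 0 -0.01 -1 0 0 -1'|grep -E "tcp|cont";
```

```text
tcp_pos: [0.6845, 0.0434, 0.0159]
contact_force: [1.2, -7.9, -1.3]
tcp_pos: [0.685, 0.044, 0.0159]
contact_force: [1.1, -8.2, -0.6]
```

```bash
python3 -m creep '0 0 -0.01 -1 0 0 -1'|grep -E "tcp|cont"; python3 -m creep '0 0 -0.01 -1 0 0 -1'|grep -E "tcp|cont"
```

```text
tcp_pos: [0.6856, 0.0447, 0.0159]
contact_force: [1.5, -8.1, -1.8]
tcp_pos: [0.6861, 0.0454, 0.0159]
contact_force: [0.5, -9.5, -1.5]
```

```bash
python3 -m creep '0 0 -0.01 -1 0 0 -1'|grep -E "tcp|cont"; python3 -m creep '0 0 -0.005 -0.8 0 0 -1'|grep -E "tcp|cont"
```

```text
tcp_pos: [0.6866, 0.046, 0.016]
contact_force: [1.4, -9.2, -1.9]
tcp_pos: [0.6868, 0.0461, 0.0159]
contact_force: [0.3, -11.5, -0.7]
```

```bash
python3 -m creep '0 0 -0.005 -0.8 0 0 -1'|grep -E "tcp|cont"; python3 -c "
from h import *
im,W=deckstate()
cv2.imwrite('pics/t5.png',cv2.resize(im[175:215,250:320,::-1],None,fx=8,fy=8,interpolation=cv2.INTER_CUBIC))
im,W=cloud('side');cv2.imwrite('pics/s5.png',cv2.resize(im[180:260,320:420,::-1],None,fx=6,fy=6,interpolation=cv2.INTER_CUBIC))"
```

```text
tcp_pos: [0.6868, 0.0462, 0.0159]
contact_force: [-0.9, -12.0, 1.5]
holder 145 [0.5086 0.1346 0.0478] 170.9
peg 13 [0.697 0.159 0.073] 16.0
peg 12 [0.638 0.234 0.076] 60.4
peg 10 [0.541 0.246 0.075] 105.7
peg 11 [0.464 0.185 0.073] 150.9
peg 1 [0.451 0.093 0.076] -166.0
```

View pics/t5.png

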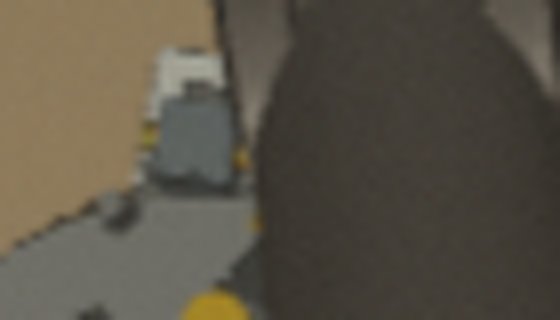

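The crop shows a yellow-green tail out behind the block at (150,135). The tip has stopped while the force climbs. One more small push will confirm that it is solid.

```bash
python3 -m creep '0 0 0 -1 0 0 -1;0 0 0 -1 0 0 -1'|grep -E "tcp|cont"; python3 -m creep '0 0 0 -1 0 0 -1;0 0 0 -1 0 0 -1'|grep -E "tcp|cont"
```

```text
tcp_pos: [0.6868, 0.0462, 0.0159]
contact_force: [-1.9, -12.4, 1.2]
tcp_pos: [0.6869, 0.0462, 0.0159]
contact_force: [-3.1, -14.0, 3.2]
```

It is solid at about 14 N. Backing off and rising.

```bash
python3 -m creep '0 0 0 4 0 0 -1;0 0 0 12 0 0 -1;0 0 0 18 -4 0 -1;0 0 0 18 -4 -20 -1;0 0 0 18 -4 -60 -1;0 0 0 18 -4 -104 -1;0 0 0 18 -4 -104 0'; python3 -c "
from h import *
print(np.array(status.get_obs()['joints']).round(3))
rows([(.505,-.210,.12,99.4),(.505,-.210,.12,-80.6)]);deckstate()"
```

```text
clock: 12.35
tcp_pos: [0.687, 0.0377, 0.1265]
orientation: [-1.658, 2.657, -0.006]
contact_force: [0.6, -1.2, 0.4]
grip_width: 0.0169
gripper_force: 0.0
[-0.153  0.552  0.011  1.591 -0.007  0.988  2.547]
t 12.35 p [0.687  0.0377 0.1265] yaw 63.9 F [ 0.6 -1.2  0.4] w 0.0169
[-0.01   0.003 -0.619] [302.5  54.6   4.2]
[0.004 0.013 2.522] [302.5  54.6   4.2]
holder 145 [0.5088 0.1347 0.0479] 170.8
peg 10 [0.697 0.159 0.074] 16.0
peg 11 [0.637 0.235 0.074] 60.6
peg 12 [0.54  0.247 0.075] 105.9
peg 11 [0.464 0.185 0.075] 151.1
peg 9 [0.452 0.088 0.078] -163.5
```

```bash
python3 -m creep '0 0 0.18 15 3 0 0;0 0 0.36 45 8 0 0;0 0 0.54 80 14 0 0;0 0 0.72 115 20 0 0;0 0 0.9 150 27 0 0;0 0 1.08 185 33 0 0;0 0 1.26 220 39 0 0;0 0 1.44 255 45 0 0;0 0 1.62 285 50 0 0;0 0 1.8 302 54 0 0' ; python3 -c "
from h import *
rows([(.505,-.210,.12,-80.6)])"
```

```text
clock: 13.65
tcp_pos: [0.5002, -0.2118, 0.1199]
orientation: [-1.066, -2.954, 0.0]
contact_force: [-0.0, 0.1, -1.2]
grip_width: 0.0431
gripper_force: 0.0
t 13.65 p [ 0.5002 -0.2118  0.1199] yaw -39.7 F [-0.   0.1 -1.2] w 0.0431
[-0.001 -0.001  0.714] [-2.6  4.5 -0.1]
```

```bash
python3 -m creep '0 0 0.18 -3 4 0 0;0 0 0.36 -3 4 0 0;0 0 0.54 -3 4 0 0;0 0 0.714 -3 4 0 0;0 0 0.714 -3 4 0 0' ; python3 -c "
from h import *
o=status.get_obs();im,W=cloud('wrist');save('w3',im)
H=cv2.cvtColor(im,cv2.COLOR_RGB2HSV).astype(int)
red=((H[...,0]<8)|(H[...,0]>172))&(H[...,1]>150)&(H[...,2]>40)
n,l,s,_=cv2.connectedComponentsWithStats(red.astype(np.uint8))
for i in range(1,n):
    if s[i,4]<100: continue
    q=W[l==i]; t=q[abs(q[:,2]-np.nanpercentile(q[:,2],90))<.003]; print(s[i],'top z',np.nanmedian(t[:,2]),'c',(np.nanmin(t,0)+np.nanmax(t,0))/2,np.nanmax(t,0)-np.nanmin(t,0))
P=R.from_rotvec(o['orientation']).inv().apply(W.reshape(-1,3)-np.array(o['tcp_pos']))*1000
g=(im.reshape(-1,3).max(1)<75)&(abs(P[:,0])<30)&(abs(P[:,1])<60)
print('tip z (tool frame)',np.percentile(P[g][:,2],[90,98,99.8]))
rows([(.505,-.210,.12,-80.6)])"
```

```text
clock: 14.28
tcp_pos: [0.5063, -0.209, 0.1197]
orientation: [-2.019, -2.406, 0.001]
contact_force: [-0.4, -0.5, -0.9]
grip_width: 0.0425
gripper_force: 0.0
[ 304  230   35   41 1166] top z 0.08268290242522994 c [ 0.5059951  -0.21021723  0.0828084 ] [0.02257891 0.02328899 0.00474252]
[624 393  16  25 211] top z 0.08014738706132393 c [ 0.76492739 -0.29301957  0.08091188] [0.00337327 0.00783288 0.00560037]
tip z (tool frame) [-86.48046496 -54.44717747  67.88860565]
t 14.325 p [ 0.5064 -0.2091  0.1198] yaw -79.9 F [0.3 0.9 0.6] w 0.0427
[-0.001 -0.     0.012] [-0.7 -1.5 -0.2]
```

View pics/w3.png

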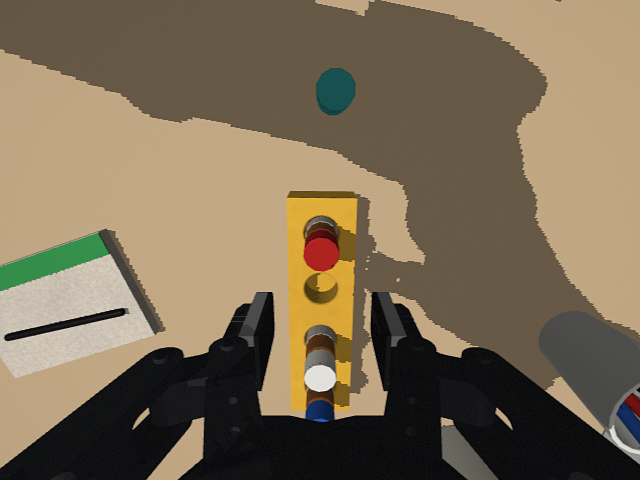

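The wrist view shows the red cap at (321,250), between the finger lines, which will straddle the rack's narrow side. The white and blue vials are at (320,370) and (320,410). The cap centre is (0.506, -0.2105) and its top is at 0.083, matching expectation. Descending to tips at about 0.065.

```bash
python3 -m creep '0 0 0.01 -1 -0.6 30 0;0 0 0.01 -1 -0.6 65 0;0 0 0.01 -1 -0.6 90 0;0 0 0.01 -1 -0.6 101 0;0 0 0.01 -1 -0.6 101 0;0 0 0.01 -1 -0.6 101 -1;0 0 0.01 -1 -0.6 101 -1;0 0 0.01 -1 -0.6 101 -1;0 0 0.01 -1 -0.6 101 -1;0 0 0.01 -1 -0.6 101 -1' 30; python3 -m creep '0 0 0 0 0 0 -1;0 0 0 0 0 0 -1'
```

```text
clock: 15.58
tcp_pos: [0.507, -0.2111, 0.0201]
orientation: [2.033, 2.393, 0.001]
contact_force: [-0.8, 0.6, 6.6]
grip_width: 0.0229
gripper_force: 30.4
clock: 15.82
tcp_pos: [0.507, -0.2111, 0.0201]
orientation: [2.033, 2.393, 0.001]
contact_force: [-1.1, -0.6, 6.4]
grip_width: 0.0231
gripper_force: 30.4
```

Gripped at a width of 23 mm. Lifting 122 mm.

```bash
python3 -m creep '0 0 0 0 0 -5 -1;0 0 0 0 0 -15 -1;0 0 0 0 0 -35 -1;0 0 0 0 0 -65 -1;0 0 0 0 0 -95 -1;0 0 0 0 0 -125 -1;0 0 0 0 0 -125 -1' ; python3 -c "
from h import *
im,W=deckstate()
H=cv2.cvtColor(im,cv2.COLOR_RGB2HSV).astype(int)
c=np.array([.575,.124]);d=np.hypot(W[...,0]-c[0],W[...,1]-c[1])
red=((H[...,0]<8)|(H[...,0]>172))&(H[...,1]>150)&(H[...,2]>40)&(d<.11)
t=W[red&(W[...,2]>.06)];print('rim',len(t),np.nanmin(t,0),np.nanmax(t,0),(np.nanmin(t,0)+np.nanmax(t,0))/2)
rows([(.5055,.1323,.142,-86),(.507,.06,.142,-86)])"
```

```text
clock: 16.7
tcp_pos: [0.5077, -0.2113, 0.1467]
orientation: [2.032, 2.391, 0.004]
contact_force: [-0.3, 0.1, -0.4]
grip_width: 0.0229
gripper_force: 29.9
holder 139 [0.5083 0.1344 0.0473] 171.1
peg 11 [0.697 0.159 0.072] 16.1
peg 11 [0.686 0.062 0.074] -29.2
peg 11 [0.637 0.235 0.074] 60.7
peg 10 [0.61  0.002 0.075] -74.2
peg 11 [0.541 0.246 0.076] 105.7
peg 10 [0.513 0.012 0.075] -118.8
peg 10 [0.464 0.185 0.075] 151.3
peg 11 [0.454 0.09  0.078] -164.4
rim 49 [0.48808754 0.11461566 0.06305523] [0.52670362 0.15025231 0.07577214] [0.50739558 0.13243398 0.06941369]
t 16.75 p [ 0.5067 -0.2107  0.1452] yaw -80.7 F [ 0.7 -0.1 -2.4] w 0.023
[0.002 0.    0.092] [338.7  54.2   3.2]
[0.002 0.    0.092] [267.1  44.    3.2]
```

```bash
python3 -m creep '0 0 0 12 2 0 -1;0 0 0.02 40 7 2 -1;0 0 0.04 80 13 2 -1;0 0 0.06 120 20 2 -1;0 0 0.08 160 26 2 -1;0 0 0.09 200 33 2 -1;0 0 0.09 235 39 2 -1;0 0 0.09 257 42 2 -1;0 0 0.09 267 44 2 -1;0 0 0.09 267 44 2 -1' ; python3 -c "
from h import *
o=status.get_obs();im,W=cloud('wrist');save('w4',im)
H=cv2.cvtColor(im,cv2.COLOR_RGB2HSV).astype(int)
red=((H[...,0]<8)|(H[...,0]>172))&(H[...,1]>150)&(H[...,2]>40)
m=red&(abs(W[...,2]-.068)<.004)&(W[...,1]>.09); t=W[m]
print('rim',m.sum(),np.nanmin(t,0).round(4),np.nanmax(t,0).round(4)); (c,rad)=cv2.minEnclosingCircle(t[:,:2].astype(np.float32));print(c,rad)
rows([(c[0],c[1],.142,-86)])"
```

```text
clock: 18.0
tcp_pos: [0.506, 0.0603, 0.1416]
orientation: [-2.138, -2.301, 0.002]
contact_force: [-0.5, 0.2, 0.1]
grip_width: 0.0229
gripper_force: 29.8
rim 948 [0.4889 0.1134 0.064 ] [0.5281 0.1529 0.0698]
(0.5085178017616272, 0.13296012580394745) 0.020170113071799278
t 18.05 p [0.5062 0.0593 0.1418] yaw -85.9 F [ 0.3 -0.5 -0.9] w 0.0229
[-0.001  0.001  0.002] [73.3  7.6 -0.2]
```

View pics/w4.png

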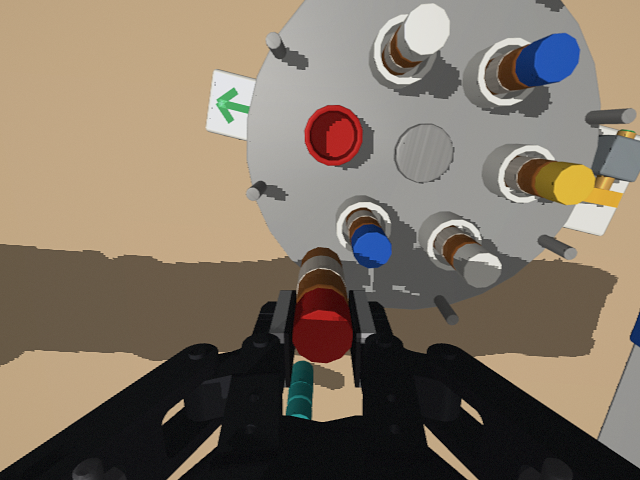

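The wrist view shows the red holder empty at (333,135) by the green arrow and the tab against the plunger at (605,190). The vial hangs upright in the fingers at (322,320). The rim circle is 20.2 mm against 20.5 given, so the fit is good. I'll measure the held cap in the same camera.

```bash
python3 -c "
from h import *
o=status.get_obs();im,W=cloud('wrist')
H=cv2.cvtColor(im,cv2.COLOR_RGB2HSV).astype(int)
red=((H[...,0]<8)|(H[...,0]>172))&(H[...,1]>150)&(H[...,2]>40)&(W[...,1]<.09)
z=np.nanpercentile(W[red][:,2],95); t=W[red&(abs(W[...,2]-z)<.0025)]
print(z,cv2.minEnclosingCircle(t[:,:2].astype(np.float32)),np.array(o['tcp_pos']).round(4))
m=red&(W[...,2]<z-.005)
for a in (.006,.010,.014,.018):
  q=W[red&(abs(W[...,2]-z+a)<.002)]; print(a,len(q),np.nanmin(q,0).round(4),np.nanmax(q,0).round(4))"
```

```text
0.20521962257159448 ((0.5068380832672119, 0.06077191233634949), 0.01250420045107603) [0.5062 0.0593 0.1418]
0.006 270 [0.4949 0.0527 0.1972] [0.5176 0.0724 0.2012]
0.01 249 [0.4949 0.0489 0.1932] [0.5174 0.0724 0.1972]
0.014 218 [0.4949 0.0626 0.1893] [0.5174 0.0725 0.1932]
0.018 183 [0.4951 0.0637 0.1852] [0.5176 0.0722 0.1892]
```

```bash
python3 -m creep '0 0 0 15 2 0 -1;0 0 0 35 4 0 -1;0 0 0 55 6 0 -1;0 0 0 68 7 0 -1;0 0 0 72 7 0 -1;0 0 0 72 7 0 -1;0 0 0 72 7 20 -1;0 0 0 72 7 40 -1;0 0 0 72 7 52 -1;0 0 0 72 7 52 -1' ; python3 -c "
from h import *
rows([])"
```

```text
clock: 19.35
tcp_pos: [0.5079, 0.1315, 0.0896]
orientation: [-2.141, -2.299, 0.003]
contact_force: [-0.4, -0.3, -0.1]
grip_width: 0.023
gripper_force: 29.8
t 19.35 p [0.5079 0.1315 0.0896] yaw -85.9 F [-0.4 -0.3 -0.1] w 0.023
```

```bash
python3 -m creep '0 0 0 0 0 5 -1;0 0 0 0 0 10 -1;0 0 0 0 0 14 -1;0 0 0 0 0 18 -1' | grep -E "tcp|cont"; python3 -m creep '0 0 0 0 0 5 -1;0 0 0 0 0 10 -1;0 0 0 0 0 13 -1;0 0 0 0 0 15 -1' | grep -E "tcp|cont"
```

```text
tcp_pos: [0.5084, 0.1323, 0.072]
contact_force: [-0.1, 0.7, -0.9]
tcp_pos: [0.5083, 0.1322, 0.057]
contact_force: [-0.5, 0.1, 0.2]
```

```bash
python3 -m creep '0 0 0 0 0 1 -1;0 0 0 0 0 2 -1' | grep -E "tcp|cont"; python3 -m creep '0 0 0 0 0 0.7 -1;0 0 0 0 0 0.7 -1' | grep -E "tcp|cont"
```

```text
tcp_pos: [0.5084, 0.1323, 0.0552]
contact_force: [0.2, -0.2, -0.7]
tcp_pos: [0.5086, 0.1323, 0.0551]
contact_force: [-2.2, 0.2, 6.6]
```

The foot is on the holder floor. Opening moderately, then rising.

```bash
python3 -m creep '0 0 0 0 0 -0.7 -1;0 0 0 0 0 -0.7 -0.3;0 0 0 0 0 -0.7 0;0 0 0 0 0 -0.7 0;0 0 0 0 0 -0.7 0;0 0 0 0 0 -0.7 0;0 0 0 0 0 -10 0;0 0 0 0 0 -30 0;0 0 0 0 0 -70 0;0 0 0 0 0 -105 0'; python3 -m creep '0 0 0 -30 0 0 0;0 0 0 -60 0 0 0;0 0 0 -75 0 0 0;0 0 0 -75 0 0 0' >/dev/null; python3 -c "
from h import *
rows([]);deckstate()
o=status.get_obs();im,W=cloud('wrist');save('w5',im)
H=cv2.cvtColor(im,cv2.COLOR_RGB2HSV).astype(int)
red=((H[...,0]<8)|(H[...,0]>172))&(H[...,1]>150)&(H[...,2]>40)
t=W[red&(W[...,2]>.113)]; print(len(t),np.nanmedian(t[:,2]),cv2.minEnclosingCircle(t[:,:2].astype(np.float32)))"
```

```text
clock: 22.1
tcp_pos: [0.5085, 0.132, 0.1613]
orientation: [2.14, 2.299, 0.001]
contact_force: [1.1, 0.5, -0.5]
grip_width: 0.0426
gripper_force: 0.0
t 22.6 p [0.5138 0.0567 0.1597] yaw -86.0 F [-0.   1.1 -0.2] w 0.0427
holder 0 [nan nan nan] nan
peg 12 [0.698 0.159 0.074] 15.8
peg 13 [0.685 0.062 0.074] -29.4
peg 12 [0.637 0.235 0.074] 60.8
peg 7 [0.61  0.002 0.073] -73.9
peg 10 [0.54  0.246 0.075] 106.2
peg 8 [0.513 0.012 0.076] -118.9
peg 11 [0.464 0.186 0.075] 150.9
1247 0.11766869634604399 ((0.5079725384712219, 0.13324248790740967), 0.011967511847615242)
  return np.nanmean(a, axis, out=out, keepdims=keepdims)
```

View pics/w5.png

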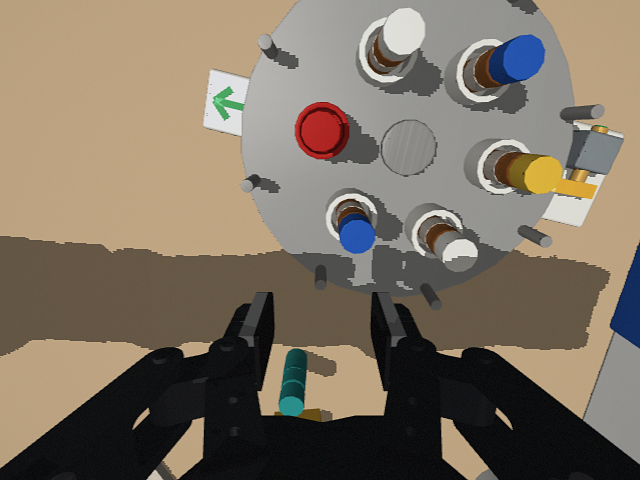

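The wrist view shows the vial standing upright and centred in the red holder at (322,130), with its top at 0.118. The tab is still against the plunger at (578,185), the tail is out at (600,128), and the pegs are unmoved. Nothing is touching the robot.

```bash
python3 -c "
from bench import r
print(r.hand_in())"
```

```text
the job is handed in; nothing more can be done
None
```

The job is handed in at about 23 s: the turntable is turned until the stop came up solid (about 14 N), and the red-capped vial stands upright in the red holder, with the deck and its tab where I left them.

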